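Riddle the slate chips out of the hooks, then tip the hooks into their box

TASK

Lift the riddle basket by its swing handle clear of the blue pan and shake it over the pan until all four slate chips have dropped through the mesh into the pan and only the three hooks are left, then stand the basket upright on the bare bench and let go. Take it again by the black grip on its end, tip all three hooks over the spout into the orange box, and stand the empty basket upright on the bench again. Leave the tin, slates, ripper head and bracket where they are and do not shove or tip the orange box.

Things in the scene. Friction and masses are not known exactly. Their poses are not given: they have to be found in the camera images.
- basket: Riddle basket of zinc sheet, 0.24 kg bare. Origin: centre of its footprint under its four 28 mm feet (at x = +-53, y = +-67 mm). x points to the pouring spout, -x to the end grip, z up. Inside 108 (x) by 136 mm (y); 3 mm walls up to z = 66 mm on three sides, none at +x where the spout is. Starts standing in the pan, spout pointing roughly away from the robot.
- mesh (a point): Centre of the basket's floor, on top of the wires, 34 mm above its origin: a flat square mesh of 4 mm wire, 24 mm clear openings, through which the chips fit in any flat position but may lie across wires until shaken; slate and zinc slide at about 20 degrees. Axes as the basket.
- spout (a point): Middle of the spout's free edge, at basket x = 94, z = 53 mm. The spout, 136 mm wide with low cheeks, slopes up from the mesh at 25 degrees. Hooks slide on the zinc at about 20 degrees, so they leave over the spout from about 45 degrees of tilt; 75 to 85 is sure.
- bail: Swing handle: a wire bail across the basket with a round wooden grip, 22 mm thick, 80 mm long. Origin: centre of that grip; y along the grip and the basket's y, z away from the hinge. Hinged 75 mm below, on ears at basket x = -6, z = 88 mm; leans up to 57 degrees either way with a little friction, 0.05 N m (stays where left), so the basket hangs level from it. Starts nearly upright.
- end_grip: Black end grip fixed on the basket's -x end: flat-sided bar 14 mm thick (own x), 30 wide (own y), 64 long (own z). Origin: its centre, at basket x = -92, z = 100 mm. Own z points outward along the bar, up and away from the basket, leaning 40 degrees. Take it along the bar, jaws closing on the 14 mm, firmly (50 N): with hooks the basket weighs 0.5 kg and hangs 90 mm aside.
- pan: Blue plastic catch pan, fixed, 270 (x) by 240 (y) by 45 mm high, walls and floor 5 mm. Origin: centre of its underside, z up. Left or right of the bench's middle, opposite the orange box.
- hook_box: Orange plastic hook box, open, 210 (x) by 180 (y) by 65 mm high, 4 mm walls and floor, 0.6 kg, loose. Origin: centre of its underside. Left or right of the bench's middle, opposite the pan. The middle of the bench between pan and box is clear for x from 0.45 to 0.68 m.
- hook1_c (a point): Centre of hook1, a J-shaped galvanised eaves hook bent from 36 mm wide strip: leaf 54 by 36 by 3 mm, turned up and back at one end to 14 mm height; 45 g. It starts in the basket; too wide for the mesh.
- hook2_c (a point): Centre of hook2, a J-shaped galvanised eaves hook bent from 36 mm wide strip: leaf 54 by 36 by 3 mm, turned up and back at one end to 14 mm height; 45 g. It starts in the basket; too wide for the mesh.
- hook3_c (a point): Centre of hook3, a J-shaped galvanised eaves hook bent from 36 mm wide strip: leaf 54 by 36 by 3 mm, turned up and back at one end to 14 mm height; 45 g. It starts in the basket; too wide for the mesh.
- chip1_c (a point): Centre of chip1, a dark slate chip of 18 by 14 by 9 mm, 10 g, which starts in the basket lying across the mesh wires and fits through the 24 mm mesh openings.
- chip2_c (a point): Centre of chip2, a dark slate chip of 18 by 14 by 9 mm, 10 g, which starts in the basket lying across the mesh wires and fits through the 24 mm mesh openings.
- chip3_c (a point): Centre of chip3, a dark slate chip of 18 by 14 by 9 mm, 10 g, which starts in the basket lying across the mesh wires and fits through the 24 mm mesh openings.
- chip4_c (a point): Centre of chip4, a dark slate chip of 18 by 14 by 9 mm, 10 g, which starts in the basket lying across the mesh wires and fits through the 24 mm mesh openings.
- slate1: Slate offcut lying flat, 60 (x) by 140 (y) by 6 mm, a bystander near the robot. Origin under its centre.
- slate2: Slate offcut lying flat, 90 (x) by 130 (y) by 6 mm, a bystander at the far side. Origin under its centre.
- ripper: Steel slate ripper head with a red tang, lying flat, 210 mm long (x), 60 mm wide, 12 mm high, a bystander at the far side. Origin under its middle.
- bracket: Galvanised angle bracket, 40 (x) by 70 (y) by 50 mm high, a bystander near the robot. Origin under its foot's centre.
- tin: Green counting tin with a chrome push button on its front, 79 (x) by 109 (y) by 52 mm high, a bystander at the far side. Origin under its centre.

How it is judged (in metres and radians):
On the way, in this order (a step that is already met when the one before it is completed fails the run):
1. The basket is held up by its swing handle, clear of the pan (contact force between the fingers and bail above 0.5 N and contact force between basket and pan below 0.01 N and height (world z) of basket above 0.012 m), for 0.2 s.
2. All four chips lie in the pan and all three hooks are still in the basket (x of chip1_c in the frame of pan between -0.132 and 0.132 m and y of chip1_c in the frame of pan between -0.117 and 0.117 m and z of chip1_c in the frame of pan between 0 and 0.028 m and x of chip2_c in the frame of pan between -0.132 and 0.132 m and y of chip2_c in the frame of pan between -0.117 and 0.117 m and z of chip2_c in the frame of pan between 0 and 0.028 m and x of chip3_c in the frame of pan between -0.132 and 0.132 m and y of chip3_c in the frame of pan between -0.117 and 0.117 m and z of chip3_c in the frame of pan between 0 and 0.028 m and x of chip4_c in the frame of pan between -0.132 and 0.132 m and y of chip4_c in the frame of pan between -0.117 and 0.117 m and z of chip4_c in the frame of pan between 0 and 0.028 m and x of hook1_c in the frame of basket between -0.06 and 0.1 m and y of hook1_c in the frame of basket between -0.072 and 0.072 m and z of hook1_c in the frame of basket between 0.028 and 0.09 m and x of hook2_c in the frame of basket between -0.06 and 0.1 m and y of hook2_c in the frame of basket between -0.072 and 0.072 m and z of hook2_c in the frame of basket between 0.028 and 0.09 m and x of hook3_c in the frame of basket between -0.06 and 0.1 m and y of hook3_c in the frame of basket between -0.072 and 0.072 m and z of hook3_c in the frame of basket between 0.028 and 0.09 m), for 0.2 s.
3. The basket stands upright on the bare bench, let go, with the three hooks in it (height (world z) of basket below 0.003 m and angle between basket's own z axis and vertical below 0.06 rad and linear speed of basket below 0.02 m/s and x of hook1_c in the frame of basket between -0.06 and 0.1 m and y of hook1_c in the frame of basket between -0.072 and 0.072 m and z of hook1_c in the frame of basket between 0.028 and 0.09 m and x of hook2_c in the frame of basket between -0.06 and 0.1 m and y of hook2_c in the frame of basket between -0.072 and 0.072 m and z of hook2_c in the frame of basket between 0.028 and 0.09 m and x of hook3_c in the frame of basket between -0.06 and 0.1 m and y of hook3_c in the frame of basket between -0.072 and 0.072 m and z of hook3_c in the frame of basket between 0.028 and 0.09 m and contact force between the fingers and basket below 0.05 N), for 0.3 s.
4. The basket is held by its end grip and tipped by more than 30 degrees (contact force between the fingers and end_grip above 0.5 N and angle between basket's own z axis and vertical above 0.52 rad), for 0.1 s.
5. All three hooks lie in the orange box (x of hook1_c in the frame of hook_box between -0.104 and 0.104 m and y of hook1_c in the frame of hook_box between -0.089 and 0.089 m and z of hook1_c in the frame of hook_box between 0 and 0.06 m and x of hook2_c in the frame of hook_box between -0.104 and 0.104 m and y of hook2_c in the frame of hook_box between -0.089 and 0.089 m and z of hook2_c in the frame of hook_box between 0 and 0.06 m and x of hook3_c in the frame of hook_box between -0.104 and 0.104 m and y of hook3_c in the frame of hook_box between -0.089 and 0.089 m and z of hook3_c in the frame of hook_box between 0 and 0.06 m), for 0.3 s.
At the end, for the whole second after the job is handed in: All three hooks lie in the orange box below its rim, all four chips lie on the floor of the pan, and the basket stands upright (within 3.4 degrees) and still, with all four feet on the bare bench, let go (all of step 5 and x of chip1_c in the frame of pan between -0.132 and 0.132 m and y of chip1_c in the frame of pan between -0.117 and 0.117 m and z of chip1_c in the frame of pan between 0 and 0.028 m and x of chip2_c in the frame of pan between -0.132 and 0.132 m and y of chip2_c in the frame of pan between -0.117 and 0.117 m and z of chip2_c in the frame of pan between 0 and 0.028 m and x of chip3_c in the frame of pan between -0.132 and 0.132 m and y of chip3_c in the frame of pan between -0.117 and 0.117 m and z of chip3_c in the frame of pan between 0 and 0.028 m and x of chip4_c in the frame of pan between -0.132 and 0.132 m and y of chip4_c in the frame of pan between -0.117 and 0.117 m and z of chip4_c in the frame of pan between 0 and 0.028 m and height (world z) of basket below 0.003 m and angle between basket's own z axis and vertical below 0.06 rad and linear speed of basket below 0.02 m/s); the robot touches nothing.
It fails at once if The tin, a slate, the ripper head or the bracket is moved by more than 30 mm (distance of any of slate1, slate2, ripper, bracket, tin from where it was at the start of the episode above 0.03 m).
It fails at once if The orange box is shoved by more than 50 mm or tipped by more than 20 degrees (distance of hook_box from where it was at the start of the episode above 0.05 m or angle between hook_box's own z axis and vertical above 0.35 rad).
It also fails if it takes over 72 s, if anything falls off the work surface, if the arm or the gripper's body presses on something with over 40 N, if the wrist force passes 120 N, or if a joint passes its speed limit or range.

ROBOT

A 7-joint arm with a two-finger parallel gripper is mounted at the origin on the work surface. World frame = base frame: x ahead of the robot, y to its left, z up, the work surface at z = 0. Lengths are in mm, angles in rad, forces in N, time in s.
With the tool pointing down it reaches from about 375 to 925 mm from the base axis. Payload 3.1 kg.
Tool frame: the origin (TCP) lies at the very end of the fingers, on their centre line; the grasp point (between the pads) lies 19 mm behind it; z points along the fingers, y is the direction in which the jaws open and shut (so a half turn about z gives the same grasp; the last joint's range is limited). The gripper opens to 85 mm and grips with 20 to 120 N. Pads are 22 mm wide; open, the fingers measure 114 mm over their backs; the gripper's body (76 mm by 85 mm) begins 54 mm behind the grasp point. The pads swing forward as they close: fully open they stand 13 mm farther back than shut.
Start: joints at [1.098, 0.383, 0.044, 1.598, -0.018, 1.161, -0.05], TCP at [237.975, -604.872, 231.269] pointing down, gripper open.
Joint ranges: [-2.61, 2.61], [-0.41, 2.15], [-1.48, 1.57], [0, 2.5], [-1.57, 4.71], [0.05, 1.97], [-2.85, 2.85]. Speed limits (rad/s): [2.79, 2.79, 3.14, 3.14, 3.14, 3.14, 3.14].

INTERFACE

Orientations are given as a unit quaternion [x, y, z, w].
In Python, from station import robot gives the robot as it stands.
- The arm moves only by the shell command python3 -m crank 'ROWS' [OPENING] [FORCE]. ROWS is JSON, a list of rows, each a list of 6 numbers: the shift along the world's x, y, z in m, then the turn, a rotation vector about the world's x, y, z in degrees. In form: [[tx, ty, tz, ax, ay, az], ...]. A call has exactly 8 rows; each row is the pose to reach, as a shift and turn from the pose commanded when the call began; what a row does not reach only later rows make up. A row lasts 1/8 s, in which the tool goes at most 62.5 mm and 10.7 degrees, less where a joint would pass 70% of its speed; a pose out of reach is approached as far as the arm can. A call with a gripper value outside its range is refused whole. OPENING is the opening in per cent of the stroke, from 0 (shut) to 100 (fully open), set as the call begins (- or left out, the last holds). The fingers move at their own pace and stop on an object; FORCE is the grip in N (left out, the last holds). Time passes only in rows, so rows that repeat a pose let the fingers close, or fill a call up. It gives the time, the measured TCP pose, the force and the opening at its end, in the units of the state.
- robot.sense(): the state, without advancing time (a new reading comes with each control period).
- robot.snapshot(name): name is "side" or "top"; returns (picture, depth): 480x640x3 uint8, red, green, blue; 480x640 float32, mm along the optical axis (not along the pixel's ray), 0 where there is no reading.
- robot.get_calibration(name): a dict with "fx", "fy", "cx", "cy" (pixels), "T" (4x4, takes a point from camera to world coordinates). Camera axes: x right, y down, z forward; pixel columns grow to the right and rows downward; lengths in mm; the calibration is good to about 2 mm. A picture is of the moment at which its call begins. get_calibration takes no time and is no camera call.
- robot.finish_job(): hands the job in, once; it reports no verdict.
The state is a dict: "time_s": time; "joint_positions": joint angles; "qvel": joint speeds; "joint_torque": joint torques, N m; "ee_pos": TCP position; "tool_rot": TCP orientation; "wrist_force": force on the tool from outside, world axes, zero at the start; "moment": the same for the moment, N m; "grip_width": finger opening in mm.
Only numpy, scipy, OpenCV 4.12 (cv2) and the standard library are available. Lean on these libraries where they do the work, as an engineer would, in place of code of your own. Each camera call takes 0.05 s, during which the arm holds its last target. There are 200 camera calls.

## Working session

There is one attempt and no reset: what is moved stays moved. The work goes in short steps, Python scripts to look and compute and a shell command to move; the robot and the scene stay as the last step left them, time stands still between calls to the robot, and variables do not carry over. Pictures are saved under pics/ and viewed, about 8 in all and at most 12, crops included, and the job is handed in when it is done.

```bash
mkdir -p pics; ls; cat > h.py <<'E'
import numpy as np, cv2
from station import robot
from scipy.spatial.transform import Rotation as R
def snap(n,f=None):
    p,d=robot.snapshot(n); c=robot.get_calibration(n)
    v,u=np.mgrid[:480,:640]; T=np.array(c["T"])
    P=np.stack([(u-c["cx"])/c["fx"]*d,(v-c["cy"])/c["fy"]*d,d],-1)@T[:3,:3].T+T[:3,3]
    P[d==0]=np.nan
    if f: cv2.imwrite("pics/"+f,p[:,:,::-1])
    return p,d,P
E
python3 - <<'E'
from h import *
for n in("top","side"):
    p,d,P=snap(n,n+"0.png"); np.savez(n+"0.npz",p=p,P=P)
    c=robot.get_calibration(n); print(n,c["fx"],np.round(c["T"],3).tolist())
s=robot.sense(); print(s)
E
```

```text
pics
top 522.6307968072553 [[0.015, -0.995, 0.103, 468.374], [-1.0, -0.016, -0.017, -2.918], [0.018, -0.103, -0.995, 1311.418], [0.0, 0.0, 0.0, 1.0]]
side 460.09712125685746 [[-0.956, -0.201, 0.214, 371.439], [-0.294, 0.666, -0.686, 610.496], [-0.005, -0.718, -0.696, 768.781], [0.0, 0.0, 0.0, 1.0]]
{'time_s': 0.1, 'joint_positions': array([ 1.0982021 ,  0.38376341,  0.04385211,  1.59938466, -0.01789945,
        1.16119916, -0.04992152]), 'qvel': array([-0.00030274, -0.00280236, -0.00050575, -0.00328697,  0.00089246,
        0.00052009,  0.00043934]), 'joint_torque': array([ 2.74737329e-03, -4.34729540e+01,  1.02926686e+00, -2.50455076e+01,
        1.08653677e-02,  5.43011469e-03,  2.03439578e-05]), 'ee_pos': array([ 237.63727586, -604.10369193,  230.0214073 ]), 'tool_rot': array([ 9.82487634e-01,  1.86324055e-01, -2.83716679e-04, -1.14637750e-03]), 'wrist_force': array([0.18993493, 0.47614813, 0.11896917]), 'moment': array([-0.0453783 ,  0.02480873, -0.0374766 ]), 'grip_width': 85.58976128053897}
```

View pics/top0.png

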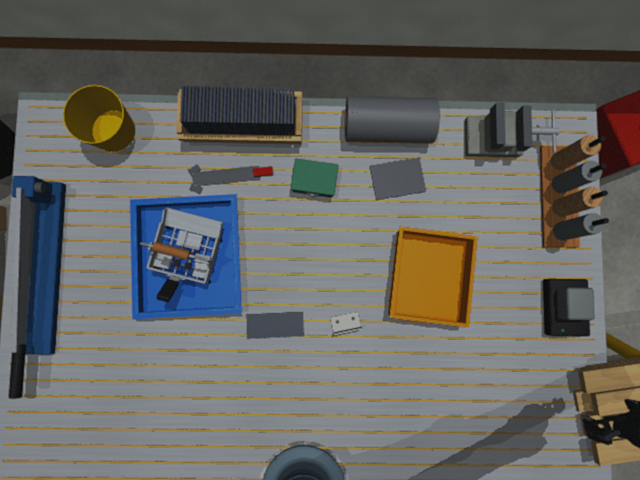

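View pics/side0.png

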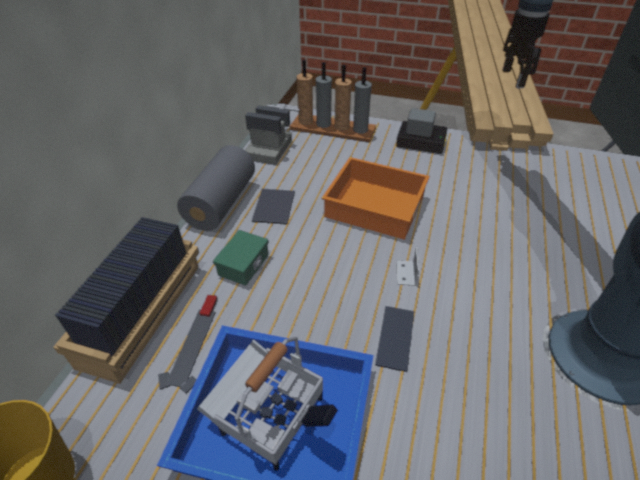

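The top view shows the pan around (186,257), the basket around (185,245) with its wooden grip at (172,251) and black end grip at (168,290), and the orange box at (433,277). The tool is off to the right. Next I'll measure these.

```bash
python3 - <<'E'
from h import *
def rect(Q): 
    r=cv2.minAreaRect(Q[:,:2].astype(np.float32)); return np.round(r[0],1),np.round(r[1],1),round(r[2],1)
for n in("top","side"):
    z=np.load(n+"0.npz"); p=z["p"]; P=z["P"]
    h=cv2.cvtColor(p,cv2.COLOR_RGB2HSV).astype(int); H,S,V=h[...,0],h[...,1],h[...,2]
    X,Y,Z=P[...,0],P[...,1],P[...,2]
    near=(X>350)&(X<700)
    m=near&(H<18)&(S>90)&(Y>100)&(Z>100)
    Q=P[m]; print(n,"grip",len(Q),Q.mean(0).round(1),np.percentile(Q[:,2],[5,95]).round(),rect(Q))
    m=near&(Y>100)&(V<60)&(Z>70)&(Z<150)&(X<520)
    Q=P[m]; print("black",len(Q),Q.mean(0).round(1),Q.min(0).round(),Q.max(0).round(),rect(Q))
    m=near&(H<22)&(S>120)&(Y<-50)&(Z>55)&(Z<75)&(Y>-500)
    Q=P[m]; print("box",len(Q),rect(Q),Q[:,2].mean())
    m=near&(H>100)&(H<125)&(S>120)&(Y>50)&(Y<450)&(Z>38)&(Z<52)
    Q=P[m]; print("pan",len(Q),rect(Q),Q[:,2].mean())
    m=near&(Y>100)&(Y<420)&(S<60)&(V>100)&(Z>65)&(Z<85)
    Q=P[m]; print("bask",len(Q),rect(Q))
E
python3 - <<'E'
import cv2
a=cv2.imread('pics/top0.png')[190:325,120:250]; b=cv2.imread('pics/side0.png')[320:480,170:370]
a=cv2.resize(a,(390,405),interpolation=2); b=cv2.resize(b,(400,320),interpolation=2)
b=cv2.copyMakeBorder(b,0,85,0,0,0); cv2.imwrite('pics/c.png',cv2.hconcat([a,b]))
E
```

```text
top grip 329 [552.2 294.7 177.8] [172. 182.] (array([552.3, 296.3]), array([79.7, 20. ]), 76.5)
black 894 [445.7 543.5  99.5] [350. 299.  70.] [520. 654. 137.] (array([421. , 481.8]), array([355.2, 168.5]), 85.2)
box 1376 (array([ 507.9, -303.4]), array([192., 220.]), 83.6) 65.41727692404129
pan 2714 (array([549.7, 294.7]), array([290.3, 260. ]), 4.1) 45.839020814959554
bask 331 (array([567.9, 291.6]), array([143.8, 156.6]), 76.4)
side grip 653 [551.2 301.2 177. ] [171. 180.] (array([552.3, 299.2]), array([77.7, 18.3]), 77.3)
black 544 [466.5 323.1 116.2] [444. 301.  82.] [493. 338. 135.] (array([468. , 320.3]), array([28.1, 46.4]), 76.1)
box 1125 (array([ 509.1, -301.6]), array([196.6, 218.7]), 84.1) 63.384668945395
pan 4565 (array([551.6, 296.3]), array([289.8, 260.7]), 4.1) 45.16636563617502
bask 910 (array([568.7, 294.3]), array([145. , 151.6]), 76.3)
```

View pics/c.png

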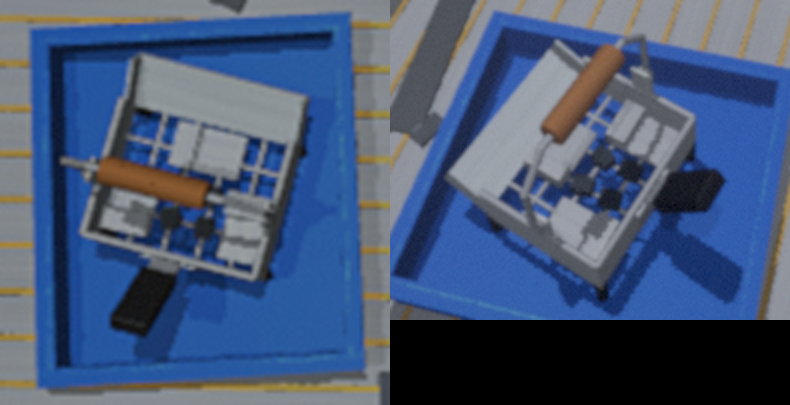

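The crop shows the bail nearly upright and basket yaw about -13.5°. There are three hooks and four chips on the mesh, and the end grip is clear. The wooden grip is at about (552,298,168), which agrees with 5+88+75 for an upright bail. Now I'll move above it.

```bash
python3 -m crank '[[0.02,0.055,0.015,0,0,3],[0.04,0.11,0.03,0,0,7],[0.06,0.165,0.04,0,0,10],[0.08,0.22,0.05,0,0,14],[0.1,0.275,0.06,0,0,17],[0.12,0.33,0.06,0,0,20],[0.14,0.385,0.06,0,0,24],[0.16,0.44,0.06,0,0,27]]' 100 40
python3 -m crank '[[0.02,0.058,0,0,0,3],[0.04,0.116,0,0,0,7],[0.06,0.174,0,0,0,10],[0.08,0.232,0,0,0,14],[0.1,0.29,0,0,0,17],[0.12,0.348,0,0,0,20],[0.14,0.406,0,0,0,24],[0.154,0.463,0,0,0,28]]'
python3 -c "
from h import *
s=robot.sense(); print(s['joint_positions'].round(3), s['ee_pos'].round(1)); r=R.from_quat(s['tool_rot']).as_matrix(); print(r.round(3))"
```

```text
time_s: 1.1
ee_pos: [398.0, -162.9, 291.0]
tool_rot: [0.912, 0.411, -0.0, 0.0]
wrist_force: [0.6, 0.0, -0.2]
grip_width: 85.7
time_s: 2.1
ee_pos: [552.8, 299.1, 290.4]
tool_rot: [0.785, 0.619, -0.0, 0.0]
wrist_force: [1.7, -0.0, 0.3]
grip_width: 85.8
[ 0.041  0.405 -0.783  1.552  0.292  1.307 -1.013] [552.8 299.1 290.4]
[[ 0.233  0.972 -0.001]
 [ 0.972 -0.233 -0.001]
 [-0.001 -0.001 -1.   ]]
```

```bash
python3 -m crank '[[0,0,-0.03,0,0,0],[0,0,-0.06,0,0,0],[0,0,-0.085,0,0,0],[0,0,-0.11,0,0,0],[0,0,-0.125,0,0,0],[0,0,-0.137,0,0,0],[0,0,-0.142,0,0,0],[0,0,-0.142,0,0,0]]'
python3 -m crank '[[0,0,0,0,0,0],[0,0,0,0,0,0],[0,0,0,0,0,0],[0,0,0,0,0,0],[0,0,0,0,0,0],[0,0,0,0,0,0],[0,0,0,0,0,0],[0,0,0,0,0,0]]' 0 50
python3 -m crank '[[0,0,0.004,0,0,0],[0,0,0.008,0,0,0],[0,0,0.014,0,0,0],[0,0,0.02,0,0,0],[0,0,0.026,0,0,0],[0,0,0.032,0,0,0],[0,0,0.036,0,0,0],[0,0,0.036,0,0,0]]'
python3 -c "
from h import *
p,d,P=snap('side','lift.png')
cv2.imwrite('pics/lift.png',cv2.resize(p[280:480,150:400,::-1],(750,600)))"
```

```text
time_s: 3.1
ee_pos: [552.1, 298.2, 149.5]
tool_rot: [0.785, 0.619, 0.0, 0.0]
wrist_force: [0.6, 1.1, -0.2]
grip_width: 85.3
time_s: 4.1
ee_pos: [552.2, 298.2, 149.7]
tool_rot: [0.785, 0.619, 0.0, 0.0]
wrist_force: [-1.5, -0.5, 3.9]
grip_width: 20.6
time_s: 5.1
ee_pos: [552.3, 298.3, 185.8]
tool_rot: [0.785, 0.619, 0.001, 0.0]
wrist_force: [-0.6, 0.6, -5.1]
grip_width: 20.3
```

View pics/lift.png

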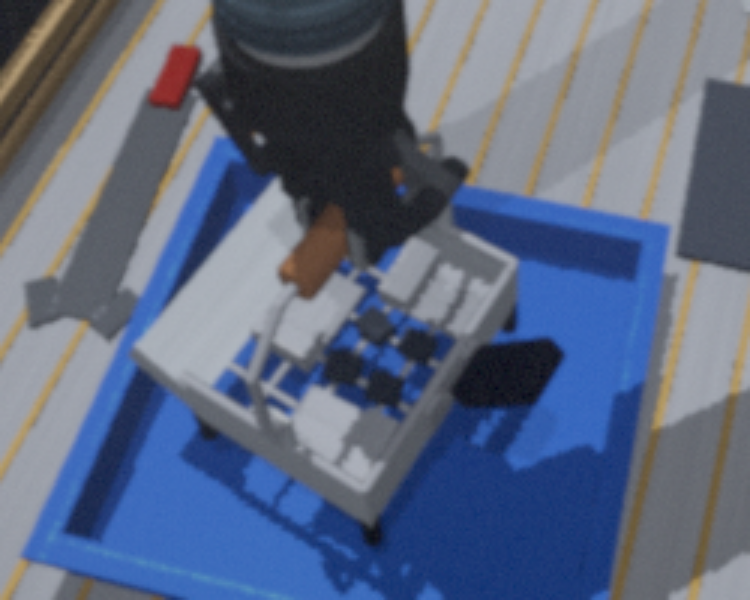

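Lifted level, with the chips still across the wires, around (375,355) in the crop. Shaking along the basket's y.

```bash
python3 -m crank '[[0.004,0.016,0,0,0,0],[-0.004,-0.016,0.003,0,0,0],[0.004,0.016,0,0,0,0],[-0.004,-0.016,0.003,0,0,0],[0.004,0.016,0,0,0,0],[-0.004,-0.016,0.003,0,0,0],[0.004,0.016,0,0,0,0],[0,0,0,0,0,0]]'
python3 -m crank '[[0.004,0.016,0,0,0,0],[-0.004,-0.016,0.003,0,0,0],[0.004,0.016,0,0,0,0],[-0.004,-0.016,0.003,0,0,0],[0.004,0.016,0,0,0,0],[-0.004,-0.016,0.003,0,0,0],[0.004,0.016,0,0,0,0],[0,0,0,0,0,0]]'
python3 -c "
from h import *
p,d,P=snap('side')
cv2.imwrite('pics/shake1.png',cv2.resize(p[320:480,180:380,::-1],(750,600)))"
```

```text
time_s: 6.15
ee_pos: [550.9, 305.5, 185.6]
tool_rot: [0.783, 0.621, 0.003, -0.003]
wrist_force: [-0.3, 1.9, -4.0]
grip_width: 20.5
time_s: 7.15
ee_pos: [551.1, 305.4, 185.8]
tool_rot: [0.784, 0.621, 0.003, -0.003]
wrist_force: [-0.3, 1.9, -3.9]
grip_width: 20.4
```

View pics/shake1.png

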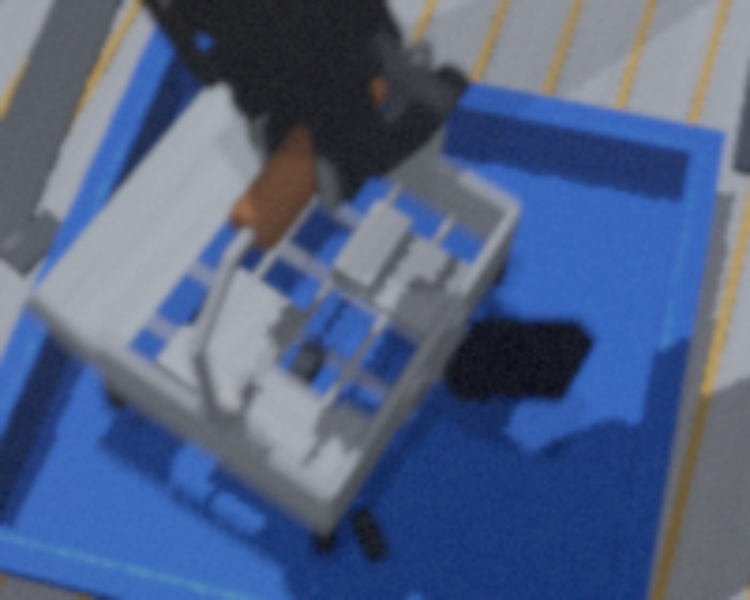

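Most chips have dropped: one lies in the pan at (370,530), another shows through the mesh at (305,360). I'll shake more, including some x, then raise and count.

```bash
python3 -m crank '[[0.005,0.02,0,0,0,0],[-0.005,-0.02,0.004,0,0,0],[0.005,0.02,0,0,0,0],[-0.005,-0.02,0.004,0,0,0],[0.005,0.02,0,0,0,0],[-0.005,-0.02,0.004,0,0,0],[0.005,0.02,0,0,0,0],[0,0,0,0,0,0]]'
python3 -m crank '[[0.008,-0.002,0,0,0,0],[-0.008,0.002,0.004,0,0,0],[0.008,-0.002,0,0,0,0],[-0.008,0.002,0.004,0,0,0],[0.005,0.02,0,0,0,0],[-0.005,-0.02,0.004,0,0,0],[0.005,0.02,0,0,0,0],[0,0,0,0,0,0]]'
python3 -m crank '[[0,0,0.03,0,0,0],[0,0,0.06,0,0,0],[0,0,0.09,0,0,0],[0,0,0.12,0,0,0],[0,0,0.14,0,0,0],[0,0,0.15,0,0,0],[0,0,0.15,0,0,0],[0,0,0.15,0,0,0]]'
python3 -c "
from h import *
p,d,P=snap('side');p2,d2,P2=snap('top')
np.savez('sh2.npz',p=p,P=P,p2=p2,P2=P2)
a=cv2.resize(p[280:480,150:390,::-1],(480,400)); b=cv2.resize(p2[185:325,115:255,::-1],(320,320))
b=cv2.copyMakeBorder(b,0,80,0,0,0); cv2.imwrite('pics/shake2.png',cv2.hconcat([a,b]))
for q,Q in((p,P),(p2,P2)):
    m=((q.max(-1)<75)&(q.max(-1).astype(int)-q.min(-1)<25)&(Q[...,2]>8)&(Q[...,2]<24)&(Q[...,0]>420)&(Q[...,0]<690)&(Q[...,1]>180)&(Q[...,1]<415)).astype(np.uint8)
    n,l,s,c=cv2.connectedComponentsWithStats(m)
    for i in range(1,n):
        if s[i,4]>5: print(s[i,4],c[i].round(),np.nanmean(Q[l==i],0).round())
"
```

```text
time_s: 8.2
ee_pos: [550.8, 305.3, 185.3]
tool_rot: [0.784, 0.621, 0.003, -0.004]
wrist_force: [-1.1, 2.0, -3.5]
grip_width: 20.5
time_s: 9.2
ee_pos: [550.3, 305.1, 185.7]
tool_rot: [0.784, 0.621, 0.003, -0.004]
wrist_force: [-0.5, 2.7, -3.5]
grip_width: 20.2
time_s: 10.2
ee_pos: [551.4, 297.5, 333.6]
tool_rot: [0.785, 0.619, -0.001, -0.0]
wrist_force: [0.2, 0.9, -4.2]
grip_width: 20.2
38 [283. 397.] [550. 266.  18.]
31 [302. 397.] [518. 256.  14.]
57 [305. 422.] [499. 295.  14.]
50 [281. 468.] [511. 378.  20.]
32 [205. 269.] [519. 250.  15.]
9 [190. 275.] [504. 288.  14.]
```

View pics/shake2.png

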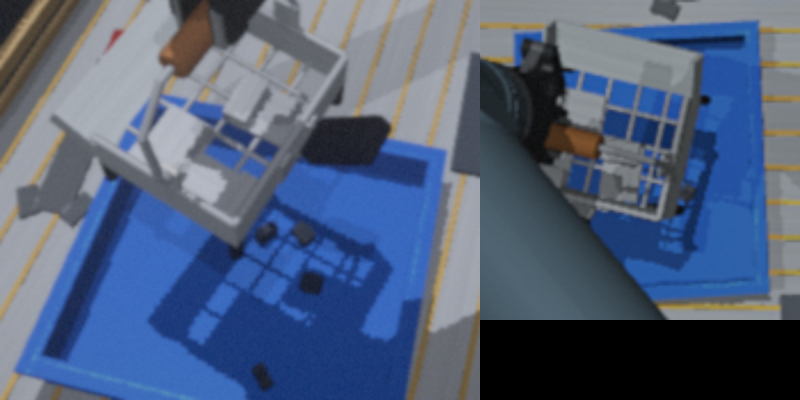

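All four chips are on the pan floor at side-crop (266,232), (302,232), (311,282) and (262,376), at heights of 14–20 mm. The three hooks are still in the basket. Carrying it to the bench middle, yaw to 0.

```bash
python3 -m crank '[[0.003,-0.02,0,0,0,1],[0.008,-0.06,0,0,0,3],[0.015,-0.105,0,0,0,5],[0.022,-0.155,-0.02,0,0,7],[0.029,-0.205,-0.04,0,0,9.5],[0.036,-0.25,-0.06,0,0,11.5],[0.04,-0.282,-0.08,0,0,13],[0.042,-0.298,-0.09,0,0,13.5]]'
python3 -m crank '[[0,0,-0.01,0,0,0],[0,0,-0.03,0,0,0],[0,0,-0.05,0,0,0],[0,0,-0.065,0,0,0],[0,0,-0.075,0,0,0],[0,0,-0.083,0,0,0],[0,0,-0.088,0,0,0],[0,0,-0.09,0,0,0]]'
python3 -m crank '[[0,0,-0.003,0,0,0],[0,0,-0.006,0,0,0],[0,0,-0.008,0,0,0],[0,0,-0.01,0,0,0],[0,0,-0.011,0,0,0],[0,0,-0.012,0,0,0],[0,0,-0.012,0,0,0],[0,0,-0.012,0,0,0]]'
python3 -c "
from h import *
p,d,P=snap('side')
cv2.imwrite('pics/place.png',cv2.resize(p[190:390,170:420,::-1],(750,600)));print(robot.sense()['joint_positions'].round(3))"
```

```text
time_s: 11.3
ee_pos: [592.9, -3.6, 242.9]
tool_rot: [0.709, 0.706, -0.002, -0.001]
wrist_force: [-0.0, -0.8, -3.9]
grip_width: 20.3
time_s: 12.3
ee_pos: [599.6, -1.2, 159.2]
tool_rot: [0.708, 0.706, 0.004, 0.005]
wrist_force: [4.4, -2.8, 6.0]
grip_width: 20.2
time_s: 13.3
ee_pos: [603.0, -6.2, 154.8]
tool_rot: [0.709, 0.705, 0.003, 0.01]
wrist_force: [-2.9, -9.4, 31.0]
grip_width: 20.2
[ 0.498  0.458 -0.699  1.769  0.354  1.024 -0.338]
```

View pics/place.png

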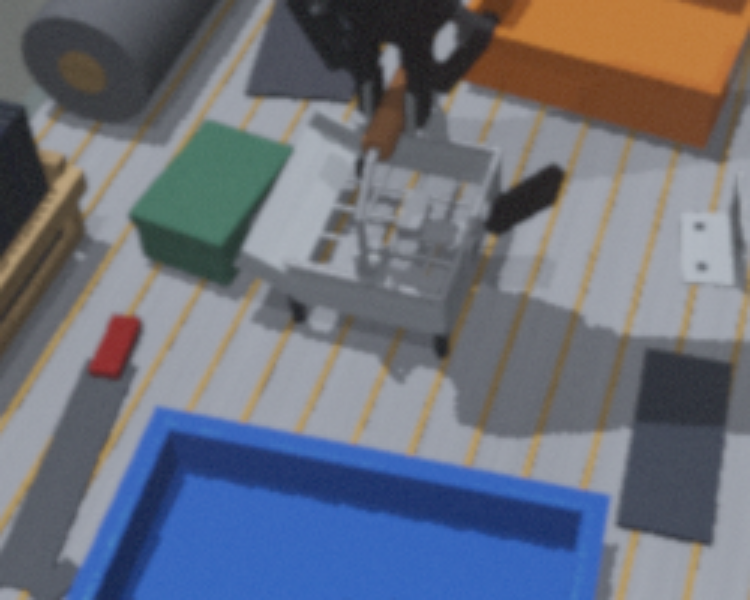

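The basket stopped about 10 mm high with a 31 N push, most likely the spout resting on the tin at (230,210). I'll raise it, measure the tin, and look again.

```bash
python3 -m crank '[[0,0,0.01,0,0,0],[0,0,0.02,0,0,0],[0,0,0.03,0,0,0],[0,0,0.045,0,0,0],[0,0,0.06,0,0,0],[0,0,0.065,0,0,0],[0,0,0.07,0,0,0],[0,0,0.07,0,0,0]]'
python3 - <<'E'
from h import *
z=np.load('top0.npz')
p,d,P=snap('side');np.savez('s3.npz',p=p,P=P);p2,d2,P2=snap('top')
def tin(p,P):
    h=cv2.cvtColor(p,cv2.COLOR_RGB2HSV).astype(int)
    Q=P[(h[...,0]>45)&(h[...,0]<90)&(h[...,1]>70)&(P[...,2]>46)&(P[...,2]<60)&(P[...,0]>550)]
    r=cv2.minAreaRect(Q[:,:2].astype(np.float32));print(len(Q),Q[:,2].mean(),np.round(cv2.boxPoints(r)).tolist())
tin(z['p'],z['P']); z=np.load('side0.npz'); tin(z['p'],z['P']); tin(p,P)
for q,Q in((p,P),):
    m=(Q[...,0]>450)&(Q[...,0]<700)&(abs(Q[...,1])<130)&(Q[...,2]>3)&(Q[...,2]<25); print(m.sum(), np.argwhere(m)[:5])
cv2.imwrite('pics/up.png',cv2.resize(p[170:350,190:400,::-1],(700,600)))
print(robot.sense()['ee_pos'].round(1),robot.sense()['wrist_force'].round(1))
E
```

```text
time_s: 14.35
ee_pos: [594.0, 0.1, 213.4]
tool_rot: [0.707, 0.707, 0.0, 0.0]
wrist_force: [-0.1, 0.1, -4.6]
grip_width: 20.4
1366 52.99695958114772 [[702.0, -63.0], [780.0, -73.0], [794.0, 33.0], [715.0, 43.0]]
1264 52.19860037808464 [[703.0, -58.0], [779.0, -69.0], [794.0, 38.0], [717.0, 48.0]]
1089 52.238311511707295 [[704.0, -60.0], [780.0, -69.0], [792.0, 39.0], [716.0, 47.0]]
401 [[239 285]
 [239 295]
 [239 304]
 [246 301]
 [247 297]]
[593.6   0.  212.8] [-0.7  0.  -5. ]
```

View pics/up.png

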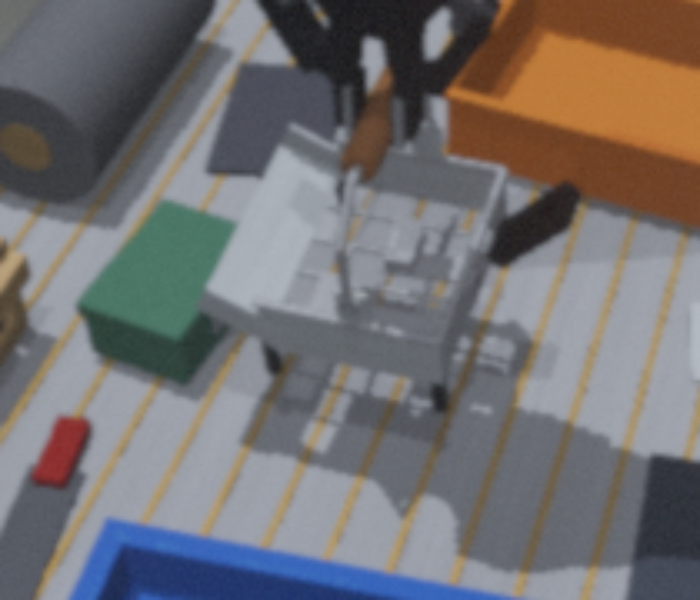

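```bash
python3 - <<'E'
from h import *
z=np.load('s3.npz');P=z['P'];p=z['p']
h=cv2.cvtColor(p,cv2.COLOR_RGB2HSV).astype(int)
# spout/near wall: profile along x of left(+y) wall top, and grip
m=(P[...,0]>500)&(P[...,0]<720)&(P[...,1]>60)&(P[...,1]<80)&(P[...,2]>80)
for x in range(520,720,15):
    k=m&(P[...,0]>x)&(P[...,0]<x+15)
    if k.sum(): print(x,k.sum(),np.percentile(P[k][:,2],[50,90,98]).round())
m=(P[...,0]>530)&(P[...,0]<548)&(abs(P[...,1])<70)&(P[...,2]>60)&(P[...,2]<160)
print('back wall',m.sum(),np.percentile(P[m][:,2],[50,90,98]).round())
m=(P[...,0]>520)&(P[...,0]<720)&(abs(P[...,1])<50)&(P[...,2]>80)&(P[...,2]<160)
for x in range(525,720,15):
    k=m&(P[...,0]>x)&(P[...,0]<x+15)
    if k.sum(): print('c',x,k.sum(),np.percentile(P[k][:,2],[5,50,95]).round())
g=(h[...,0]<18)&(h[...,1]>90)&(P[...,2]>170)&(P[...,0]>500)&(abs(P[...,1])<80)
Q=P[g];print('grip',len(Q),Q.mean(0).round(),np.percentile(Q[:,2],[50,95]).round(),Q[:,0].min(),Q[:,0].max())
b=(h[...,2]<60)&(P[...,2]>85)&(P[...,2]<230)&(P[...,0]>400)&(P[...,0]<535)&(abs(P[...,1])<40)
Q=P[b];print('black',len(Q),Q.mean(0).round(),Q.min(0).round(),Q.max(0).round())
f=(h[...,2]<70)&(P[...,2]>20)&(P[...,2]<95)&(P[...,0]>500)&(P[...,0]<690)&(abs(P[...,1])<100)
Q=P[f];print('feet',len(Q)); 
n,l,s,c=cv2.connectedComponentsWithStats(f.astype(np.uint8))
for i in range(1,n):
    if s[i,4]>8: print(s[i,4],P[l==i].mean(0).round(),P[l==i].min(0).round())
E
```

```text
535 56 [109. 125. 126.]
550 94 [111. 125. 127.]
565 87 [109. 125. 126.]
580 220 [143. 201. 210.]
595 128 [118. 188. 208.]
610 84 [111. 124. 125.]
625 77 [111. 124. 125.]
640 74 [108. 124. 125.]
655 53 [105. 116. 118.]
670 63 [114. 122. 126.]
685 17 [108. 116. 118.]
back wall 448 [121. 133. 136.]
c 525 112 [101. 128. 150.]
c 540 238 [ 92. 125. 133.]
c 555 170 [ 94. 100. 108.]
c 570 192 [ 94.  99. 111.]
c 585 182 [ 93. 108. 112.]
c 600 42 [ 95.  97. 106.]
c 615 89 [ 94.  97. 106.]
c 630 43 [ 92.  95. 105.]
c 645 150 [ 92.  97. 100.]
c 660 281 [ 96. 101. 107.]
c 675 305 [102. 108. 113.]
c 690 46 [108. 111. 115.]
grip 266 [587.  16. 239.] [233. 296.] 508.432910300425 604.8124737849926
black 299 [504.   3. 172.] [483. -16. 141.] [529.  13. 192.]
feet 55
24 [648.  58.  69.] [645.  52.  56.]
31 [543.  58.  70.] [540.  54.  57.]
```

The rim is level at 125 mm, so the basket hangs level. The grip just slid 10 mm toward the fingertips during shaking, and it was already standing at TCP z≈154. I'll set it down 20 mm farther from the tin and let go.

```bash
python3 -m crank '[[-0.005,0,-0.008,0,0,0],[-0.01,0,-0.018,0,0,0],[-0.016,0,-0.028,0,0,0],[-0.02,0,-0.038,0,0,0],[-0.02,0,-0.046,0,0,0],[-0.02,0,-0.052,0,0,0],[-0.02,0,-0.057,0,0,0],[-0.02,0,-0.059,0,0,0]]'
python3 -m crank '[[0,0,0,0,0,0],[0,0,0,0,0,0],[0,0,0,0,0,0],[0,0,0,0,0,0],[0,0,0,0,0,0],[0,0,0,0,0,0],[0,0,0,0,0,0],[0,0,0,0,0,0]]' 100
python3 -m crank '[[0,0,0.01,0,0,0],[0,0,0.03,0,0,0],[0,0,0.06,0,0,0],[-0.03,0,0.1,0,0,0],[-0.07,0,0.12,0,-10,0],[-0.11,0,0.12,0,-20,0],[-0.15,0,0.12,0,-30,0],[-0.18,0,0.12,0,-40,0]]'
python3 - <<'E'
from h import *
s=robot.sense();print(s['joint_positions'].round(3),s['ee_pos'].round(1)); print(R.from_quat(s['tool_rot']).as_matrix().round(3))
E
```

```text
time_s: 15.45
ee_pos: [575.0, -1.6, 156.3]
tool_rot: [0.708, 0.707, -0.001, 0.001]
wrist_force: [-3.8, -2.8, 9.6]
grip_width: 20.3
time_s: 16.45
ee_pos: [573.9, 0.1, 154.2]
tool_rot: [0.707, 0.707, -0.0, -0.0]
wrist_force: [0.3, -0.8, 0.8]
grip_width: 85.7
time_s: 17.45
ee_pos: [440.8, -14.3, 271.7]
tool_rot: [0.695, 0.682, 0.139, 0.181]
wrist_force: [-0.3, 0.1, 0.8]
grip_width: 84.8
[ 0.281 -0.347 -0.351  2.315 -0.033  0.703 -0.077] [440.8 -14.3 271.7]
[[ 0.032  0.897  0.441]
 [ 0.998 -0.005 -0.062]
 [-0.053  0.442 -0.896]]
```

Let go cleanly, but with the tool tilted 40° outward the arm runs out of range close in: j2 is at its limit and it did not reach the pose. A sideways tilt suits it better, so I'll regrasp the bail and turn the basket to face the box (yaw -90°). First I'll back out the same way.

```bash
python3 -m crank '[[0.03,0,0,0,10,0],[0.07,0,0,0,20,0],[0.11,0,0,0,30,0],[0.15,0,0,0,40,0],[0.18,0,0,0,40,0],[0.18,0,0,0,40,0],[0.18,0,0,0,40,0],[0.18,0,0,0,40,0]]'
python3 - <<'E'
from h import *
s=robot.sense();print(s['joint_positions'].round(3),s['ee_pos'].round(1)); print(R.from_quat(s['tool_rot']).as_matrix().round(3))
p,d,P=snap('side'); h=cv2.cvtColor(p,cv2.COLOR_RGB2HSV).astype(int)
g=(h[...,0]<18)&(h[...,1]>90)&(P[...,2]>130)&(P[...,2]<200)&(P[...,0]>500)&(P[...,0]<650)&(abs(P[...,1])<60)
Q=P[g];print('grip',len(Q),Q.mean(0).round(),np.percentile(Q[:,2],[50,95]).round(),Q.min(0).round(),Q.max(0).round())
m=(P[...,0]>500)&(P[...,0]<650)&(P[...,1]>55)&(P[...,1]<85)&(P[...,2]>30)
Q=P[m];print('rim',np.percentile(Q[:,2],[50,80,90]).round())
E
```

```text
time_s: 18.45
ee_pos: [620.5, -11.9, 270.2]
tool_rot: [0.699, 0.703, -0.107, -0.067]
wrist_force: [-0.6, -0.1, 0.3]
grip_width: 85.6
[ 0.216  0.491 -0.402  1.413  0.201  1.531 -0.196] [620.5 -11.9 270.2]
[[-0.013  0.97  -0.245]
 [ 0.998 -0.001 -0.057]
 [-0.056 -0.245 -0.968]]
grip 269 [572.  -8. 172.] [173. 175.] [565. -53. 161.] [582.  28. 177.]
rim [55. 69. 92.]
```

```bash
python3 -m crank '[[-0.02,0,0,1.5,-7,-0.4],[-0.04,0.002,0,3.3,-14.1,-0.8],[-0.048,0.002,0,3.3,-14.1,-0.8],[-0.048,0.002,-0.02,3.3,-14.1,-0.8],[-0.048,0.002,-0.04,3.3,-14.1,-0.8],[-0.048,0.002,-0.06,3.3,-14.1,-0.8],[-0.048,0.002,-0.06,3.3,-14.1,-0.8],[-0.048,0.002,-0.06,3.3,-14.1,-0.8]]'
python3 -c "
from h import *
s=robot.sense();print(s['joint_positions'].round(3),s['ee_pos'].round(1)); print(R.from_quat(s['tool_rot']).as_matrix().round(3))"
```

```text
time_s: 19.5
ee_pos: [574.3, -9.9, 209.5]
tool_rot: [0.71, 0.704, 0.0, -0.001]
wrist_force: [-0.3, 0.6, -0.0]
grip_width: 85.5
[ 0.319  0.298 -0.437  1.786  0.138  1.091 -0.174] [574.3  -9.9 209.5]
[[ 0.008  1.    -0.002]
 [ 1.    -0.008  0.002]
 [ 0.002 -0.002 -1.   ]]
```

```bash
python3 -m crank '[[0,0,-0.025,0,0,0],[0,0,-0.045,0,0,0],[0,0,-0.06,0,0,0],[0,0,-0.068,0,0,0],[0,0,-0.068,0,0,0],[0,0,-0.068,0,0,0],[0,0,-0.068,0,0,0],[0,0,-0.068,0,0,0]]'
python3 -m crank '[[0,0,0,0,0,0],[0,0,0,0,0,0],[0,0,0,0,0,0],[0,0,0,0,0,0],[0,0,0.01,0,0,0],[0,0,0.025,0,0,0],[0,0,0.04,0,0,0],[0,0,0.05,0,0,-3]]' 0 60
python3 -m crank '[[0,0.005,0,0,0,-6],[-0.002,0.01,0,0,0,-14],[-0.004,0.016,0,0,0,-22],[-0.006,0.022,0,0,0,-30],[-0.008,0.028,0,0,0,-38],[-0.01,0.034,0,0,0,-46],[-0.012,0.04,0,0,0,-54],[-0.014,0.046,0,0,0,-62]]'
python3 -m crank '[[0,0.003,0,0,0,-8],[0,0.004,0,0,0,-15],[0,0.004,0,0,0,-21],[0,0.004,0,0,0,-24.5],[0,0.004,-0.01,0,0,-24.5],[0,0.004,-0.025,0,0,-24.5],[0,0.004,-0.035,0,0,-24.5],[0,0.004,-0.042,0,0,-24.5]]'
python3 -m crank '[[0,0,-0.003,0,0,0],[0,0,-0.006,0,0,0],[0,0,-0.008,0,0,0],[0,0,-0.008,0,0,0],[0,0,-0.008,0,0,0],[0,0,-0.008,0,0,0],[0,0,-0.008,0,0,0],[0,0,-0.008,0,0,0]]'
python3 - <<'E'
from h import *
s=robot.sense();print(s['joint_positions'].round(3),s['ee_pos'].round(1)); print(R.from_quat(s['tool_rot']).as_matrix().round(3))
p,d,P=snap('side'); cv2.imwrite('pics/turn.png',cv2.resize(p[190:390,170:420,::-1],(750,600)))
E
```

```text
time_s: 20.5
ee_pos: [573.8, -10.1, 140.7]
tool_rot: [0.71, 0.704, -0.0, -0.002]
wrist_force: [-0.0, -0.4, 0.5]
grip_width: 85.7
time_s: 21.5
ee_pos: [574.0, -10.0, 192.0]
tool_rot: [0.729, 0.685, 0.0, -0.001]
wrist_force: [0.7, 0.8, -4.0]
grip_width: 21.0
time_s: 22.5
ee_pos: [559.5, 36.3, 191.2]
tool_rot: [0.978, 0.21, 0.001, -0.002]
wrist_force: [0.5, -0.4, -4.3]
grip_width: 20.7
time_s: 23.5
ee_pos: [558.6, 39.8, 146.7]
tool_rot: [1.0, 0.0, -0.0, -0.002]
wrist_force: [-0.7, 0.9, -4.4]
grip_width: 20.5
time_s: 24.5
ee_pos: [559.5, 39.9, 140.4]
tool_rot: [1.0, 0.0, 0.001, -0.002]
wrist_force: [-0.4, -0.3, -2.2]
grip_width: 20.0
[ 0.056  0.329 -0.232  1.887  0.088  0.934 -1.786] [559.5  39.9 140.4]
[[ 1.     0.     0.002]
 [ 0.    -1.     0.004]
 [ 0.002 -0.004 -1.   ]]
```

View pics/turn.png

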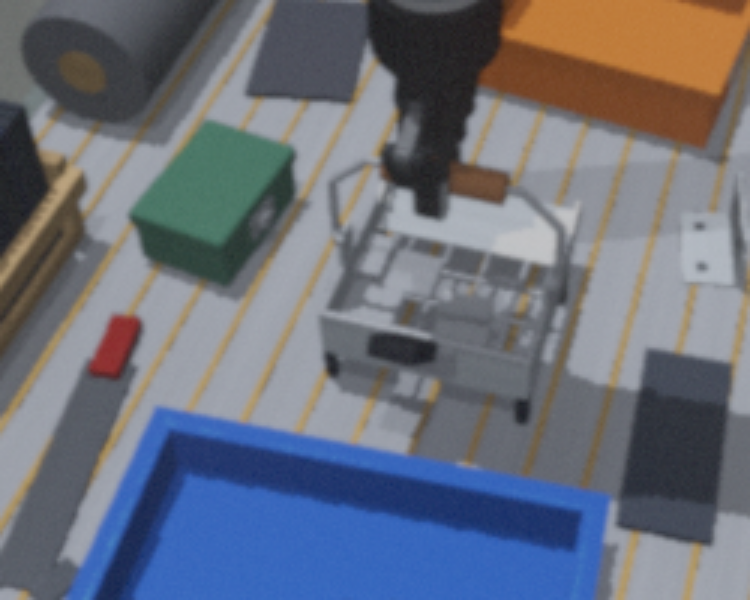

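The basket now faces the box, with its end grip at (400,347) toward the pan and standing almost on its feet. Letting go, rising, and swinging to the pre-grasp with a sideways tilt.

```bash
python3 -m crank '[[0,0,-0.001,0,0,0],[0,0,-0.002,0,0,0],[0,0,-0.002,0,0,0],[0,0,-0.002,0,0,0],[0,0,-0.002,0,0,0],[0,0,-0.002,0,0,0],[0,0,-0.002,0,0,0],[0,0,-0.002,0,0,0]]'
python3 -m crank '[[0,0,0,0,0,0],[0,0,0,0,0,0],[0,0,0,0,0,0],[0,0,0,0,0,0],[0,0,0,0,0,0],[0,0,0.01,0,0,0],[0,0,0.03,0,0,0],[0,0,0.06,0,0,0]]' 100
python3 -m crank '[[0,0,0.04,0,0,0],[0,0.02,0.08,0,0,0],[0,0.06,0.1,-7,0,0],[0,0.1,0.1,-15,0,0],[0,0.14,0.1,-23,0,0],[0,0.17,0.1,-31,0,0],[0,0.17,0.1,-40,0,0],[0,0.17,0.1,-40,0,0]]'
python3 - <<'E'
from h import *
s=robot.sense();print(s['joint_positions'].round(3),s['ee_pos'].round(1)); print(R.from_quat(s['tool_rot']).as_matrix().round(3))
for n in('side','top'):
    p,d,P=snap(n); X,Y,Z=np.moveaxis(P,-1,0); V=p.max(-1)
    b=(V<60)&(Z>70)&(Z<132)&(X>510)&(X<610)&(Y>85)&(Y<165)
    Q=P[b];print(n,'black',len(Q),Q.mean(0).round(),np.percentile(Q,[2,98],axis=0).round().tolist())
    for zl in(122,110,98,86):
        k=b&(abs(Z-zl)<6); print(zl,k.sum(),np.percentile(P[k][:,:2],[3,97],axis=0).round().tolist() if k.sum()>3 else '')
    m=(X>470)&(X<650)&(Y>-40)&(Y<110)&(Z>55)&(Z<74)
    print('rim',cv2.minAreaRect(P[m][:,:2].astype(np.float32)))
    h=cv2.cvtColor(p,cv2.COLOR_RGB2HSV).astype(int)
    g=(h[...,0]<18)&(h[...,1]>90)&(Z>130)&(Z<200)&(X>500)&(X<650)&(Y<90)&(Y>-30)
    if g.sum():print('grip',P[g].mean(0).round(),P[g].max(0).round(),P[g].min(0).round())
E
```

```text
time_s: 25.55
ee_pos: [559.8, 40.0, 140.3]
tool_rot: [1.0, 0.0, 0.001, -0.002]
wrist_force: [-4.4, -0.6, 7.8]
grip_width: 19.8
time_s: 26.55
ee_pos: [558.7, 39.8, 198.5]
tool_rot: [1.0, 0.0, 0.0, -0.002]
wrist_force: [1.2, -0.1, 0.4]
grip_width: 85.6
time_s: 27.55
ee_pos: [557.4, 213.9, 295.3]
tool_rot: [0.94, 0.005, -0.001, 0.34]
wrist_force: [0.4, -0.8, 0.6]
grip_width: 85.7
[-0.482  0.503 -0.313  1.464  0.621  1.725 -2.43 ] [557.4 213.9 295.3]
[[ 1.     0.009  0.002]
 [ 0.008 -0.769 -0.639]
 [-0.004  0.639 -0.769]]
side black 156 [550. 143. 120.] [[540.0, 117.0, 87.0], [566.0, 153.0, 129.0]]
122 101 [[540.0, 137.0], [566.0, 153.0]]
110 16 [[540.0, 127.0], [554.0, 141.0]]
98 11 [[540.0, 120.0], [541.0, 135.0]]
86 6 [[540.0, 113.0], [541.0, 121.0]]
rim ((555.7373046875, 30.402610778808594), (144.53025817871094, 136.3662872314453), 0.47144439816474915)
grip [553.  47. 171.] [593.  54. 177.] [515.  36. 163.]
top black 280 [553. 126. 109.] [[539.0, 104.0, 79.0], [567.0, 149.0, 131.0]]
122 90 [[539.0, 129.0], [567.0, 149.0]]
110 56 [[540.0, 119.0], [566.0, 132.0]]
98 63 [[539.0, 111.0], [566.0, 122.0]]
86 40 [[539.0, 104.0], [567.0, 112.0]]
rim ((554.280029296875, 32.23786163330078), (143.79049682617188, 142.46661376953125), 0.772757351398468)
grip [554.  39. 173.] [593.  50. 179.] [516.  29. 163.]
```

The sideways tilt works. The end grip is at about (553,126,100), which agrees with the basket origin (553,34). I'll approach along the bar with the jaws part open so they clear the pan rim.

```bash
python3 -m crank '[[-0.002,-0.01,-0.03,0,0,0],[-0.004,-0.02,-0.06,0,0,0],[-0.004,-0.03,-0.09,0,0,0],[-0.004,-0.04,-0.12,0,0,0],[-0.004,-0.046,-0.139,0,0,0],[-0.004,-0.049,-0.149,0,0,0],[-0.004,-0.049,-0.149,0,0,0],[-0.004,-0.049,-0.149,0,0,0]]' 60 60
python3 - <<'E'
from h import *
s=robot.sense();print(s['joint_positions'].round(3),s['ee_pos'].round(1)); print(R.from_quat(s['tool_rot']).as_matrix().round(3))
r=R.from_quat(s['tool_rot']).as_matrix(); g=s['ee_pos']; print('to go',np.array([553,114,85])-g)
E
```

```text
time_s: 28.65
ee_pos: [556.1, 161.9, 150.3]
tool_rot: [0.941, 0.0, 0.002, 0.339]
wrist_force: [-0.4, -0.7, 0.1]
grip_width: 51.2
[-0.432  0.594 -0.286  1.652  0.67   1.467 -2.544] [556.1 161.9 150.3]
[[ 1.    -0.     0.004]
 [ 0.002 -0.77  -0.639]
 [ 0.003  0.639 -0.77 ]]
to go [ -3.09733375 -47.87197648 -65.27533681]
```

```bash
python3 -m crank '[[-0.001,-0.002,-0.01,0,0,0],[-0.002,-0.01,-0.02,0,0,0],[-0.003,-0.02,-0.03,0,0,0],[-0.003,-0.03,-0.042,0,0,0],[-0.003,-0.04,-0.054,0,0,0],[-0.003,-0.048,-0.065,0,0,0],[-0.003,-0.048,-0.065,0,0,0],[-0.003,-0.048,-0.065,0,0,0]]'
python3 -m crank '[[0,0,0,0,0,0],[0,0,0,0,0,0],[0,0,0,0,0,0],[0,0,0,0,0,0],[0,0,0,0,0,0],[0,0,0,0,0,0],[0,0,0,0,0,0],[0,0,0,0,0,0]]' 0 70
python3 - <<'E'
from h import *
s=robot.sense();print(s['joint_positions'].round(3),s['ee_pos'].round(1),s['moment'].round(2)); print(R.from_quat(s['tool_rot']).as_matrix().round(3))
p,d,P=snap('side'); cv2.imwrite('pics/eg.png',cv2.resize(p[190:390,170:420,::-1],(750,600)))
E
```

```text
time_s: 29.65
ee_pos: [552.6, 113.5, 84.3]
tool_rot: [0.94, 0.001, 0.001, 0.34]
wrist_force: [0.1, 0.7, 0.4]
grip_width: 51.2
time_s: 30.65
ee_pos: [552.6, 113.4, 84.4]
tool_rot: [0.94, 0.001, 0.001, 0.34]
wrist_force: [0.6, 2.6, 1.4]
grip_width: 13.1
[-0.39   0.64  -0.258  1.746  0.72   1.331 -2.583] [552.6 113.4  84.4] [0.56 0.03 0.2 ]
[[ 1.     0.001  0.003]
 [ 0.002 -0.769 -0.639]
 [ 0.002  0.639 -0.769]]
```

View pics/eg.png

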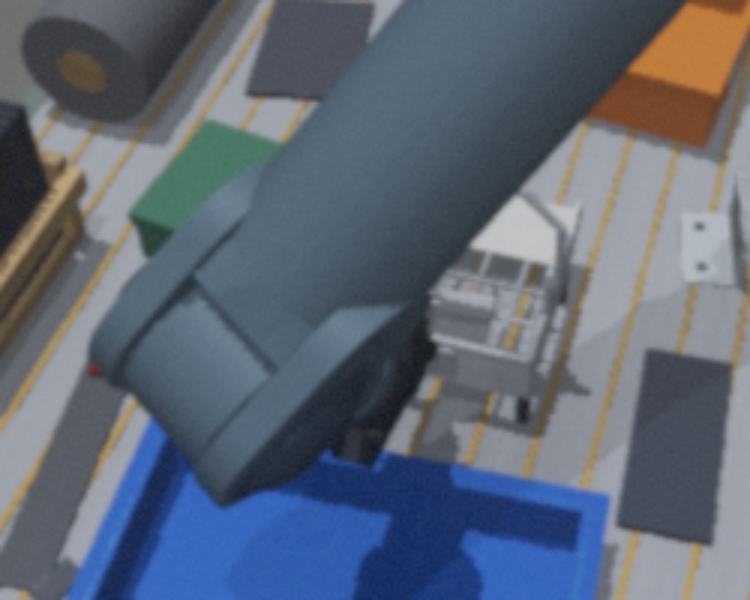

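Held at 13 mm on the 14 mm bar. Lifting and carrying it toward the box.

```bash
python3 -m crank '[[0,0,0.015,0,0,0],[0,0,0.04,0,0,0],[-0.005,-0.01,0.07,0,0,0],[-0.01,-0.03,0.1,0,0,0],[-0.015,-0.055,0.125,0,0,0],[-0.02,-0.085,0.145,0,0,0],[-0.025,-0.115,0.15,0,0,0],[-0.03,-0.14,0.15,0,0,0]]'
python3 -m crank '[[-0.003,-0.02,0,2,0,0],[-0.006,-0.04,0,5,0,0],[-0.009,-0.06,-0.001,8,0,0],[-0.012,-0.08,-0.002,11,0,0],[-0.015,-0.095,-0.003,14,0,0],[-0.015,-0.106,-0.004,17,0,0],[-0.015,-0.106,-0.004,20,0,0],[-0.015,-0.106,-0.004,20,0,0]]'
python3 - <<'E'
from h import *
s=robot.sense();print(s['joint_positions'].round(3),s['ee_pos'].round(1),s['moment'].round(2)); print(R.from_quat(s['tool_rot']).as_matrix().round(3))
p,d,P=snap('top'); cv2.imwrite('pics/over.png',cv2.resize(p[180:380,260:510,::-1],(750,600)))
E
```

```text
time_s: 31.7
ee_pos: [521.5, -29.4, 234.4]
tool_rot: [0.94, -0.001, 0.001, 0.34]
wrist_force: [0.5, -0.3, -3.9]
grip_width: 13.0
time_s: 32.7
ee_pos: [505.2, -135.4, 229.2]
tool_rot: [0.985, -0.001, -0.001, 0.172]
wrist_force: [-0.1, -0.0, -4.4]
grip_width: 12.7
[ 0.086  0.141 -0.126  1.954  0.411  1.1   -1.81 ] [ 505.2 -135.4  229.2] [ 0.91 -0.02 -0.05]
[[ 1.    -0.002 -0.003]
 [-0.003 -0.941 -0.34 ]
 [-0.002  0.34  -0.941]]
```

View pics/over.png

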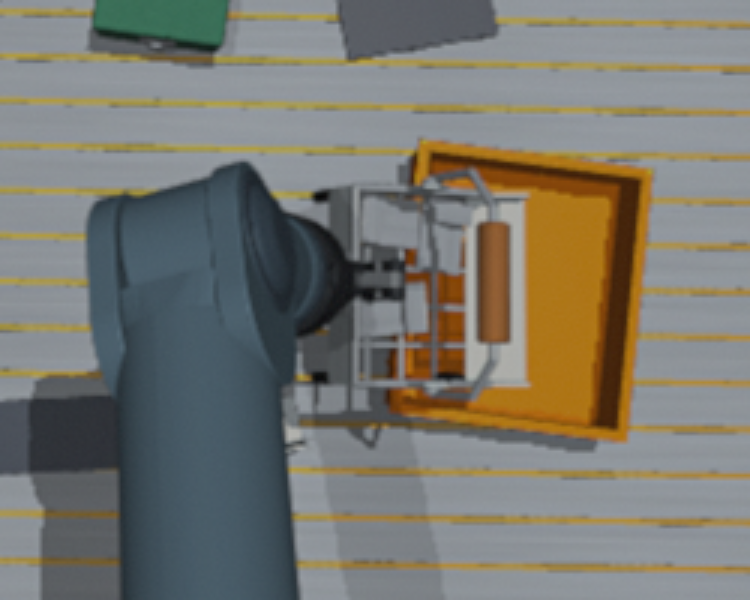

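The lip is over the box interior at crop (527,290), with all three hooks in the basket. Tipping now, turning about the lip.

```bash
python3 -m crank '[[0,-0.008,0.006,5,0,0],[0,-0.017,0.011,10,0,0],[0,-0.028,0.014,15,0,0],[0,-0.039,0.015,20,0,0],[0,-0.045,0.015,22.5,0,0],[0,-0.052,0.015,25,0,0],[0,-0.058,0.017,27.5,0,0],[0,-0.065,0.02,30,0,0]]'
python3 -m crank '[[0,-0.011,0.006,4,0,0],[0,-0.022,0.011,8,0,0],[0,-0.034,0.015,12,0,0],[0,-0.046,0.018,16,0,0],[0,-0.058,0.02,20,0,0],[0,-0.073,0.022,25,0,0],[0,-0.089,0.023,30,0,0],[0,-0.089,0.023,30,0,0]]'
python3 - <<'E'
from h import *
s=robot.sense();print(s['joint_positions'].round(3),s['ee_pos'].round(1),s['moment'].round(2)); print(R.from_quat(s['tool_rot']).as_matrix().round(3))
p,d,P=snap('side'); a=cv2.resize(p[130:270,290:470,::-1],(514,400))
p,d,P=snap('top'); b=cv2.resize(p[210:340,370:490,::-1],(286,310)); b=cv2.copyMakeBorder(b,0,90,0,0,0)
cv2.imwrite('pics/pour.png',cv2.hconcat([a,b]))
E
```

```text
time_s: 33.75
ee_pos: [506.5, -197.4, 249.3]
tool_rot: [0.996, 0.002, -0.001, -0.089]
wrist_force: [0.4, -0.2, -2.9]
grip_width: 13.3
time_s: 34.75
ee_pos: [505.2, -290.2, 269.6]
tool_rot: [0.939, -0.003, -0.002, -0.343]
wrist_force: [-0.4, -0.1, -3.2]
grip_width: 13.0
[ 0.698  0.526  0.031  1.468 -0.517  1.65  -0.754] [ 505.2 -290.2  269.6] [-1.09  0.04  0.04]
[[ 1.    -0.006 -0.002]
 [-0.004 -0.765  0.644]
 [-0.005 -0.644 -0.765]]
```

View pics/pour.png

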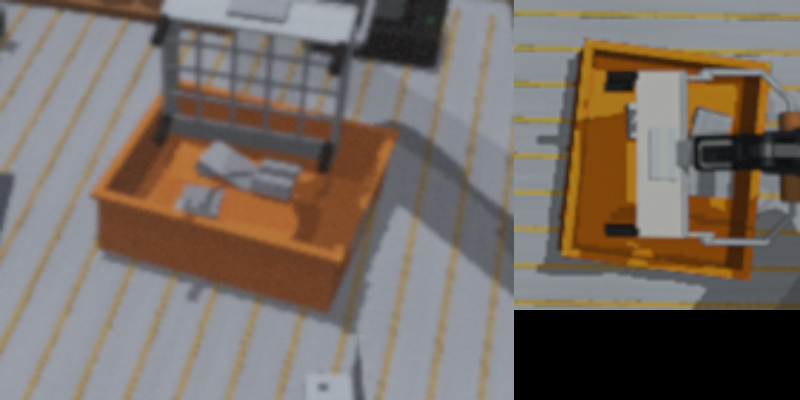

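All three hooks lie in the box, at side crop (225,162), (275,180) and (198,200), and the basket is empty. Reversing the tip with extra height and bringing the basket back.

```bash
python3 -m crank '[[0,0.008,0.01,-3,0,0],[0,0.023,0.018,-8,0,0],[0,0.04,0.026,-13,0,0],[0,0.061,0.03,-20,0,0],[0,0.084,0.028,-28,0,0],[0,0.1,0.02,-34,0,0],[0,0.114,0.014,-40,0,0],[0,0.114,0.012,-40,0,0]]'
python3 -m crank '[[0.003,0.02,0,-4,0,0],[0.006,0.04,-0.005,-9,0,0],[0.009,0.06,-0.01,-15,0,0],[0.012,0.08,-0.015,-21,0,0],[0.015,0.1,-0.02,-27,0,0],[0.018,0.12,-0.03,-33,0,0],[0.021,0.135,-0.04,-38,0,0],[0.025,0.15,-0.05,-40,0,0]]'
python3 -m crank '[[0.005,0.02,-0.01,0,0,0],[0.01,0.045,-0.03,0,0,0],[0.015,0.07,-0.05,0,0,0],[0.019,0.09,-0.07,0,0,0],[0.022,0.105,-0.08,0,0,0],[0.022,0.115,-0.09,0,0,0],[0.022,0.119,-0.1,0,0,0],[0.022,0.119,-0.1,0,0,0]]'
cat > lv.py <<'E'
from h import *
s=robot.sense();print(s['joint_positions'].round(3),s['ee_pos'].round(1),s['wrist_force'].round(1)); print(R.from_quat(s['tool_rot']).as_matrix().round(3))
for n in('side','top'):
    p,d,P=snap(n); X,Y,Z=np.moveaxis(P,-1,0); x0,y0,z0=s['ee_pos']
    # far/near side wall rims (basket +-y walls => world x = x0 +-69) profile along world y
    for sg in(-1,1):
        for y in range(-140,5,20):
            m=(abs(X-x0-sg*69)<7)&(Y>y0+y)&(Y<y0+y+20)&(Z>z0-60)&(Z<z0+15)
            if m.sum()>5: print(n,sg,y,m.sum(),np.percentile(Z[m],[50,95]).round(1),end='; ')
    print()
E
python3 lv.py
```

```text
time_s: 35.85
ee_pos: [507.6, -165.0, 285.8]
tool_rot: [1.0, 0.007, 0.001, -0.003]
wrist_force: [-0.7, 0.2, -3.2]
grip_width: 13.2
time_s: 36.85
ee_pos: [532.0, -20.2, 234.3]
tool_rot: [0.941, 0.002, 0.001, 0.339]
wrist_force: [-0.3, 0.3, -3.2]
grip_width: 13.4
time_s: 37.85
ee_pos: [553.8, 95.4, 134.5]
tool_rot: [0.94, 0.001, 0.0, 0.341]
wrist_force: [-0.5, -1.3, -3.3]
grip_width: 13.4
[-0.339  0.56  -0.288  1.751  0.714  1.387 -2.521] [553.8  95.4 134.5] [-0.5 -1.3 -3.3]
[[ 1.     0.001  0.001]
 [ 0.001 -0.768 -0.64 ]
 [-0.     0.64  -0.768]]
side -1 -140 25 [ 99.6 118.9]; side -1 -120 14 [ 89.9 118.7]; side -1 -100 24 [ 93.8 140.3]; side -1 -80 88 [133.6 147.5]; side -1 -60 50 [117.4 120.7]; side -1 -40 90 [103.  119.8]; side -1 -20 11 [ 99.1 117.9]; 
top -1 -140 31 [119.3 123. ]; top -1 -120 26 [119.  122.1]; top -1 -100 20 [120.7 141.9]; top -1 -80 19 [144.5 149. ]; top -1 -60 22 [119.8 122.4]; top -1 -40 26 [119.9 123.5]; top 1 -140 46 [ 97.1 121.7]; top 1 -120 34 [108.5 123.4]; top 1 -100 38 [119.3 132. ]; top 1 -80 36 [129.1 147.7]; top 1 -60 40 [118.7 123.3]; top 1 -40 44 [117.1 124. ];
```

The rim is level at 119–120 mm at both ends and on both sides, so about 50 mm to go. Lowering.

```bash
python3 -m crank '[[0,0,-0.012,0,0,0],[0,0,-0.024,0,0,0],[0,0,-0.034,0,0,0],[0,0,-0.041,0,0,0],[0,0,-0.046,0,0,0],[0,0,-0.048,0,0,0],[0,0,-0.049,0,0,0],[0,0,-0.05,0,0,0]]'
python3 -c "
from h import *
for i in range(2): snap('top')
s=robot.sense(); print(s['ee_pos'].round(1),s['wrist_force'].round(1),s['moment'].round(2))"
```

```text
time_s: 38.95
ee_pos: [554.6, 96.0, 85.4]
tool_rot: [0.94, 0.0, 0.001, 0.34]
wrist_force: [0.5, -0.3, -2.5]
grip_width: 13.2
[554.5  96.   85.3] [ 0.3 -0.5 -3.1] [ 1.42 -0.01 -0.02]
```

```bash
python3 -m crank '[[0,0,-0.0005,0,0,0],[0,0,-0.001,0,0,0],[0,0,-0.0015,0,0,0],[0,0,-0.002,0,0,0],[0,0,-0.002,0,0,0],[0,0,-0.002,0,0,0],[0,0,-0.002,0,0,0],[0,0,-0.002,0,0,0]]'
```

```text
time_s: 40.05
ee_pos: [554.7, 96.4, 84.2]
tool_rot: [0.94, 0.001, 0.001, 0.34]
wrist_force: [-1.0, 2.4, 6.0]
grip_width: 13.4
```

```bash
python3 -m crank '[[0,0,0,0,0,0],[0,0,0,0,0,0],[0,0,0,0,0,0],[0,0,0,0,0,0],[0,0,0,0,0,0],[0,0,0,0,0,0],[0,0,0,0,0,0],[0,0,0,0,0,0]]' 55
python3 -m crank '[[0,0.006,0.008,0,0,0],[0,0.019,0.023,0,0,0],[0,0.032,0.038,0,0,0],[0,0.045,0.054,0,0,0],[0,0.058,0.069,0,0,0],[0,0.064,0.1,0,0,0],[0,0.064,0.13,0,0,0],[0,0.064,0.16,0,0,0]]'
python3 -m crank '[[-0.02,0.02,0.02,0,0,0],[-0.04,0.04,0.04,5,0,0],[-0.06,0.07,0.05,10,0,0],[-0.08,0.1,0.05,15,0,0],[-0.1,0.13,0.05,20,0,0],[-0.1,0.16,0.05,25,0,0],[-0.1,0.16,0.05,30,0,0],[-0.1,0.16,0.05,30,0,0]]'
python3 - <<'E'
from h import *
s=robot.sense();print(s['time_s'],s['ee_pos'].round(1))
for n in('side','top'):
    p,d,P=snap(n); X,Y,Z=np.moveaxis(P,-1,0); V=p.max(-1).astype(int); S=V-p.min(-1)
    for sg in(-1,1):
        for y in range(-50,91,20):
            m=(abs(X-554-sg*69)<8)&(abs(Y-y)<10)&(Z>30)&(Z<80)
            if m.sum()>5: print(n,sg,y,m.sum(),np.percentile(Z[m],[50,95]).round(1),end='; ')
    print()
    c=(V<75)&(S<25)&(Z>8)&(Z<26)&(X>425)&(X<680)&(Y>185)&(Y<410)
    k=(S<40)&(V>70)&(Z>5)&(Z<62)&(X>412)&(X<605)&(Y<-222)&(Y>-385)
    for nm,m in(('chip',c),('hook',k)):
        N,l,st,cc=cv2.connectedComponentsWithStats(m.astype(np.uint8))
        for i in range(1,N):
            if st[i,4]>8: print(n,nm,st[i,4],P[l==i].mean(0).round(),P[l==i][:,2].max().round())
    h=cv2.cvtColor(p,cv2.COLOR_RGB2HSV).astype(int)
    m=(X>350)&(X<700)&(h[...,0]<22)&(h[...,1]>120)&(Y<-150)&(Y>-500)&(Z>55)&(Z<75)
    r=cv2.minAreaRect(P[m][:,:2].astype(np.float32));print('box',np.round(r[0],1),round(r[2],1))
E
```

```text
time_s: 41.05
ee_pos: [554.4, 96.0, 83.2]
tool_rot: [0.94, 0.001, 0.001, 0.34]
wrist_force: [-0.3, -0.8, 0.2]
grip_width: 46.7
time_s: 42.05
ee_pos: [554.2, 160.8, 244.8]
tool_rot: [0.94, 0.001, 0.001, 0.34]
wrist_force: [-0.4, -0.4, 0.5]
grip_width: 46.9
time_s: 43.05
ee_pos: [455.0, 318.7, 294.5]
tool_rot: [0.996, -0.001, 0.002, 0.086]
wrist_force: [-0.2, -0.1, -0.7]
grip_width: 46.9
43.05 [455.  318.7 294.5]
side -1 -50 23 [61.7 68.4]; side 1 70 31 [49. 68.]; 
side hook 162 [ 490. -346.   16.] 26.0
box [ 460.4 -295.7] 82.9
top -1 -50 27 [44.5 68. ]; top -1 -30 26 [68.4 71.6]; top -1 -10 26 [68.3 71.8]; top -1 10 18 [68.4 73.1]; top -1 50 20 [69.6 71.8]; top -1 70 17 [70.  73.3]; top 1 -50 49 [43.9 67.2]; top 1 -30 36 [66.7 73.5]; top 1 -10 37 [55.2 73.6]; top 1 10 31 [54.9 72.3]; top 1 30 17 [53.7 72.3]; top 1 50 30 [65.8 72.6]; top 1 70 29 [67.1 72.5]; 
top chip 16 [550. 260.  20.] 26.0
top chip 29 [519. 249.  15.] 22.0
top chip 23 [511. 372.  20.] 26.0
top chip 29 [498. 289.  14.] 19.0
top hook 282 [ 549. -301.   12.] 26.0
top hook 616 [ 513. -357.   16.] 28.0
box [ 508.2 -303.3] 83.5
```

The top view shows the basket level, four chips in the pan, the hooks low in the box and the box unmoved. Handing in.

```bash
python3 -c "
from station import robot
print(robot.finish_job())"
```

```text
the job is handed in; nothing more can be done
None
```

I did the whole task in about 43 s of robot time and handed the job in. I lifted the basket by its bail, shook all four chips into the pan and stood it on the bench. I then took it by the end grip, tipped all three hooks into the orange box and stood the empty basket upright again. The hand-in gives no verdict, so what follows is from my own last checks.

**Not as planned**
- The wooden grip slid about 10 mm in the jaws during shaking. Because of that, I pushed the basket onto the bench with 31 N at my first set-down, then lifted it and set it down properly.
- My first approach to the end grip was out of reach, so I regrasped the bail and turned the basket to face the box.

**Last checks**
- **Basket:** the rim reads level at 66–70 mm by the top camera, against 66 mm true, with the gripper clear of it.
- **Chips:** the top camera shows four on the pan floor, with no reading above 26 mm.
- **Hooks:** I saw all three in the box in the picture taken while pouring. The final top depth shows them as two patches, one of them large enough to be two touching hooks, with no reading above 28 mm.
- **Box:** its position by the top camera is within 1 mm of the start. The side camera's last readings of the box, chips and hooks did not agree: it found no chips, one hook patch and the box about 48 mm off. I put this down to the arm blocking its view and did not check it further.
- **Bystanders:** I re-measured only the tin, after the first set-down, and it had not moved. I did not re-measure the slates, ripper head or bracket. I saw no contact with any of them.

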